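# Pin the hinge of a small bronze diptych

### The arm

A 6-joint arm with a two-finger parallel gripper is mounted at the origin on a cart in front of the work surface, level with it; the furniture and walls round the work are solid. World frame = base frame: x ahead of the robot, y to its left, z up, the work surface at z = 0. Lengths are in mm, angles in rad, forces in N, time in s.
With the tool pointing down it reaches from about 400 to 925 mm from the base axis. Payload 12.5 kg.
Tool frame: the origin (TCP) lies midway between the tips of the shut fingers; the grasp point (between the pads) lies 19 mm behind it; z points along the fingers, y is the line along which they close (so a half turn about z gives the same grasp; the last joint's range is limited). The gripper opens to 95 mm and grips with 3 to 60 N. Pads are 20 mm wide; open, the fingers measure 119 mm over their backs; the gripper's body (75 mm by 180 mm) begins 59 mm behind the grasp point.
Start: joints at [-0.106, 0.491, 1.559, -0, 1.092, -0.106], TCP at [625.017, 0.021, 214.661] pointing down, gripper open.
Joint ranges: [-3.1, 3.1], [-0.84, 2.19], [0.05, 2.79], [-1.13, 4.28], [0.06, 2.93], [-2.69, 2.69]. Speed limits (rad/s): [2.22, 2.22, 2.79, 3.14, 3.14, 3.14].

### API

Orientations are given as [roll, pitch, yaw] about the fixed x, y, z axes, in that order (R = Rz(yaw) Ry(pitch) Rx(roll)).
In Python, from cell import env gives the robot as it stands.
- The arm moves only by the tool arm_command, never from a script. Its argument "targets" is a list of rows, each a list of 5 numbers: the shift along the tool's x, y, z in mm, then the turn about the tool's z in degrees, then the opening, from 0 (shut) to 1 (fully open). In form: [[tx, ty, tz, roll, fingers], ...]. A call has 1 to 5 rows; each row is the pose to reach, as a shift and turn from the pose commanded when the call began, along the tool's axes at that moment; what a row does not reach only later rows make up. A row lasts 1/10 s, in which the tool goes at most 50 mm and 8.59 degrees, less where a joint would pass 70% of its speed; a pose out of reach is approached as far as the arm can. A call with a gripper value outside its range is refused whole. The fingers move at their own pace and stop on an object; the grip force is fixed at half the most. Time passes only in rows, so rows that repeat a pose let the fingers close. It gives the time, the measured TCP pose, the force, the opening and the grip force at its end, in the units of the state.
- env.state(): the state, without advancing time (a new reading comes with each control period).
- env.read_camera(name): name is "scene" or "side" or "wrist"; returns a dict with "frame" (420x560x3 uint8, red, green, blue), "vertical_fov" (degrees; the focal length in pixels is half the picture's height over the tangent of half this angle, whatever the lens; pixels are square), "cx", "cy" (the principal point, pixels), "k1" (the pictures are not rectified: a ray, as slopes to the right and down, at radius r is drawn at 1 + k1 r^2 times it, then the intrinsics apply), "world_from_camera" (4x4, takes a point from camera to world coordinates); the wrist camera has in their place "hand_eye" (4x4, takes a point from camera to tool coordinates, whose origin is the TCP and whose axes are the flange's). Camera axes: x right, y down, z forward; pixel columns grow to the right and rows downward; lengths in mm; the calibration is good to about 2 mm. A picture is of the moment at which its call begins: read the wrist's pose just before it. There is no depth.
- env.job_done(): hands the job in; it is judged then, once.
The state is a dict: "t": time; "joints": joint angles; "qvel": joint speeds; "tau": joint torques, N m; "eef_pos": TCP position; "tcp_rot": TCP orientation; "ft_force": force on the tool from outside, world axes, zero at the start; "moment": the same for the moment, N m; "opening": opening from 0.0 (shut) to 1.0 (fully open); "grip_force": force on a finger pad.
Only numpy, scipy, OpenCV 4.12 (cv2) and the standard library are available. Lean on these libraries where they do the work, as an engineer would, in place of code of your own. Each camera call takes 0.05 s, during which the arm holds its last target. There are 200 camera calls.

### The job

The two leaves of the small bronze diptych have been patinated and now go back together on the wooden assembly board. Push the loose leaf square against the wooden fence at the far end and along it until its knuckle is fully home between the two knuckles of the held leaf, then push the hinge pin, already started in the nearest knuckle, right through until its head is tight against that knuckle. Leave the pliers, the steel wool and the jar beside the board where they are.

Things in the scene. Friction and masses are not known exactly. Their poses are not given: they have to be found in the camera images.
- hinge (a point): Middle of the hinge line, on the axis of the held leaf's two knuckle bores, 28 mm above the turntable, 13 mm above the board's top. x: along the hinge line from the pin's head to the fence; y: across the held leaf; z up. Held leaf's knuckles (mm, this frame): barrels of 13 radius, x -42 to -15 and 15 to 42, through bores 12.5 wide; a 30 gap between them. All of this is fixed.
- board: Fixed wooden assembly board, 15 mm thick; origin at the turntable's height below hinge, axes as hinge. In mm: x -118 to 62, y -132 to 98, top z 15. On it the held leaf: bronze plate x -42 to 42, y 13 to 78, top z 30, under two small wooden turn buttons at its outer edge (tops z 39).
- fence (a point): Middle of the fence's face on the loose leaf's side, 9 mm above the board. Fixed wooden strip 17.5 mm thick, 18 mm high, along y of hinge from -125 to 96 mm, its face at x 42.5 mm and square to the hinge line. A leaf against it slides along it straight into mesh.
- wing_bore (a point): On the loose leaf: middle of the bore (12.5 mm) of its one knuckle, 13 mm above its underside. x along the bore to the fence, y to the held leaf. Leaf in this frame (mm): plate x -42 to 42, y -78 to -13, z -13 to 2; knuckle barrel radius 13, x -13 to 13, 2 to spare at each end of the 30 gap. Home: this point at hinge (0.5 past it in x when against the fence), axes alike.
- wing: The loose leaf, a 0.5 kg bronze plate lying on the board; origin and axes as wing_bore. 2 to 5 N slide it, up to 12 N at the first touch. It starts 20 to 45 mm short of home in y, 4 to 12 mm off the fence, up to 0.12 rad askew. It is home when its plate's edge meets the held leaf's two barrels and it goes no farther; that also squares it.
- wing_near_edge (a point): On the loose leaf: middle of its edge that faces the robot (65 mm long, 15 mm high), 7.5 mm above the board; push here towards the fence. Axes as wing_bore.
- wing_outer_edge (a point): On the loose leaf: middle of its outer edge, away from the hinge (84 mm long, 15 mm high), 7.5 mm above the board; push here towards the held leaf. Axes as wing_bore.
- pin_head (a point): Centre of the outer face of the hinge pin's head (disc 22 mm across, 6 mm thick), on the robot's side. x along the pin to its nose. The head stands 55 to 62 mm off the first knuckle at the start, its rim just above the board. Home: head tight on that knuckle, this point at x -48 mm of hinge.
- pin: The loose bronze hinge pin, 75 g; origin on its axis at the underside of the head, x to the nose. Shaft 10 mm thick, 80 mm long, round nose, which starts 18 to 25 mm deep in the first (27 mm) knuckle. It lies on the bottom of the bore, 1 to 2 mm below the hinge line, and slides with under 2 N when pushed on its head.
- pliers: Pliers with red grips, 176x57x14 mm, lying on the turntable beside the board on the held leaf's side; origin at the centre of their underside. Bystander.
- steel_wool: Grey steel wool pad, 48x63x30 mm, on the turntable beyond the fence; origin at the centre of its underside. Bystander.
- jar: White jar with a screw lid, 56 mm across and 70 mm tall, on the turntable beyond the fence on the loose leaf's side; origin at the centre of its underside. Bystander.
There are look-alikes about, which are no part of the job. Several things have the shape of the pin; the one meant has the colours described above.

How it is judged:
By the outcome, as a careful person would: the job done as asked, in the order asked, and still so for the second after the job is handed in, with the robot touching nothing.
It also fails if it takes over 51 s, if anything falls off the work surface, if the arm or the gripper's body presses on something with over 40 N, if the wrist force passes 120 N, or if a joint passes its speed limit or range.

## Working session

There is one attempt and no reset: what is moved stays moved. The work goes in short steps, Python scripts to look and compute and a tool call to move; the robot and the scene stay as the last step left them, time stands still between calls to the robot, and variables do not carry over. Pictures are saved under pics/ and viewed, at most 10 in all, crops included, and the job is handed in when it is done.

Besides the shell and the picture viewer there is one more tool, called after ">>>" as name(argument=value, ...) on one line, values as JSON. arm_command: Moves the arm, as the interface text tells. Its arguments: {"type":"object","properties":{"targets":{"type":"array","items":{"type":"array","items":{"type":"number"}}}},"required":["targets"]}

```bash
ls; mkdir -p pics; cat > h.py <<'E'
import numpy as np, cv2
from cell import env
def snap(n,f):
    s=env.state(); c=env.read_camera(n); 
    cv2.imwrite('pics/'+f+'.png',c['frame'][:,:,::-1])
    import pickle; c['state']=s; pickle.dump(c,open('pics/'+f+'.pkl','wb')); return c
E
python3 - <<'E'
from h import *
for n in ['scene','side','wrist']:
    c=snap(n,n+'0'); print(n,{k:v for k,v in c.items() if k not in('frame',)})
a=cv2.imread('pics/scene0.png')
E
```

```text
pics
scene {'vertical_fov': 56.28233439167214, 'cx': 280.5719544305924, 'cy': 215.36694781128492, 'k1': -0.10721141327846334, 'world_from_camera': array([[ 8.25244689e-01, -2.87809255e-01,  4.85939333e-01,
         1.71436811e+02],
       [-5.64561262e-01, -4.44073738e-01,  6.95750743e-01,
        -8.17755651e+02],
       [ 1.55493928e-02, -8.48507129e-01, -5.28955450e-01,
         5.07421421e+02],
       [ 0.00000000e+00,  0.00000000e+00,  0.00000000e+00,
         1.00000000e+00]]), 'state': {'t': 0.0, 'joints': array([-1.05572798e-01,  4.91571821e-01,  1.55946691e+00,  1.80148979e-05,
        1.09171014e+00, -1.05595446e-01]), 'qvel': array([ 0.0023932 , -0.00028319, -0.00050722,  0.00047256, -0.00206068,
       -0.00075508]), 'tau': array([-9.52334158e-04, -6.12640929e+01, -2.58175153e+01,  6.92750537e-02,
        4.83079045e-02, -1.38641695e-05]), 'eef_pos': array([6.24745202e+02, 7.10952294e-02, 2.14048125e+02]), 'tcp_rot': array([-3.14044457e+00, -1.37752094e-04,  1.57081058e+00]), 'ft_force': array([-0.08809492, -0.5041539 ,  0.37826979]), 'moment': array([0.05498149, 0.008343
[... 1739 characters left out ...]
': {'t': 0.1, 'joints': array([-1.05566807e-01,  4.91485756e-01,  1.55937923e+00,  1.18489348e-05,
        1.09169679e+00, -1.05623493e-01]), 'qvel': array([-1.16586177e-03, -2.37567066e-03, -1.52028464e-04, -1.16700543e-03,
        4.66684594e-04, -3.62589020e-05]), 'tau': array([ 2.47082615e-03, -6.13621187e+01, -2.58604574e+01,  6.93451893e-02,
        4.70101309e-02, -2.07912552e-05]), 'eef_pos': array([6.24790753e+02, 6.85151290e-02, 2.14131780e+02]), 'tcp_rot': array([-3.14063004e+00, -1.12623091e-04,  1.57084749e+00]), 'ft_force': array([ 0.27167242,  1.11718665, -0.07112879]), 'moment': array([-0.01351215,  0.0049421 , -0.01935502]), 'grip_force': 0.0, 'opening': 1.0010796908838433}}
```

```bash
python3 - <<'E'
import cv2,numpy as np
for n in ['side','wrist']:
    a=cv2.imread(f'pics/{n}0.png'); cv2.imwrite(f'pics/{n}0b.png',cv2.resize(a,(800,600),interpolation=cv2.INTER_CUBIC))
E
```

```text
(no output)
```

View pics/side0b.png

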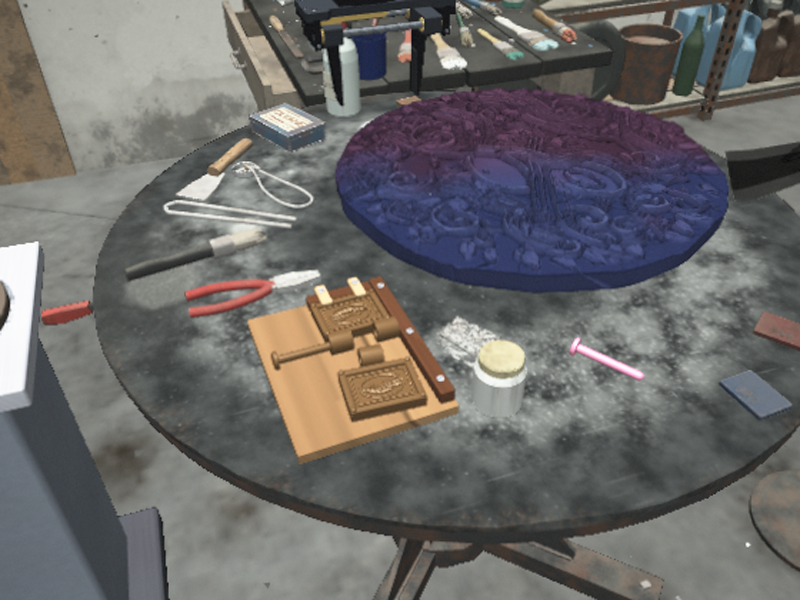

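View pics/wrist0b.png

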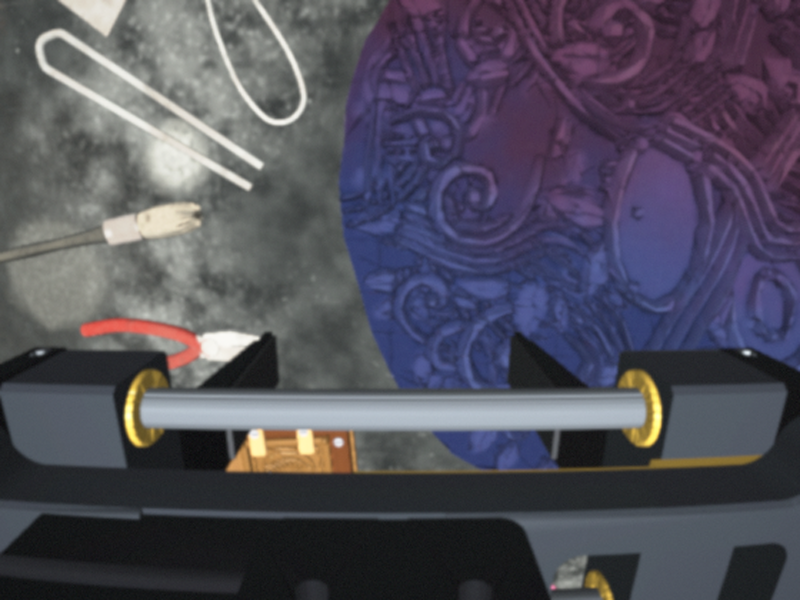

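The side view shows the board with hinge around (258,240) native, the pin at left, the loose leaf at (267,271). The wrist view misses most of the board. I'll make enlarged crops of the side and scene views.

```bash
cat >> h.py <<'E'
import pickle
def load(f): return pickle.load(open('pics/'+f+'.pkl','rb'))
def T_of(c):
    if 'world_from_camera' in c: return c['world_from_camera']
    from scipy.spatial.transform import Rotation as R
    s=c['state']; T=np.eye(4); T[:3,:3]=R.from_euler('xyz',s['tcp_rot']).as_matrix(); T[:3,3]=s['eef_pos']
    return T@c['hand_eye']
def proj(c,P):
    T=np.linalg.inv(T_of(c)); P=np.atleast_2d(P)@T[:3,:3].T+T[:3,3]
    s=P[:,:2]/P[:,2:]; s=s*(1+c['k1']*(s**2).sum(1,keepdims=True))
    f=210/np.tan(np.radians(c['vertical_fov'])/2); return s*f+[c['cx'],c['cy']]
def ray(c,uv,z):
    f=210/np.tan(np.radians(c['vertical_fov'])/2); d=(np.array(uv,float)-[c['cx'],c['cy']])/f; s=d.copy()
    for _ in range(20): s=d/(1+c['k1']*(s@s))
    T=T_of(c); v=T[:3,:3]@np.r_[s,1]; o=T[:3,3]; return o+v*(z-o[2])/v[2]
def crop(f,u0,v0,k,w=800,h=600,draw=[]):
    a=cv2.imread('pics/'+f+'.png')[v0:v0+h//k,u0:u0+w//k]; a=cv2.resize(a,None,fx=k,fy=k,interpolation=cv2.INTER_CUBIC)
    for i in range(0,a.shape[1],100): cv2.putText(a,str(u0+i/k),(i,10),0,.35,(255,255,255),1); cv2.line(a,(i,0),(i,5),(255,255,255),1)
    for i in range(0,a.shape[0],100): cv2.putText(a,str(v0+i/k),(0,i+4),0,.35,(255,255,255),1)
    for p in draw: cv2.circle(a,tuple(int(x) for x in ((np.array(p)+.5-[u0,v0])*k)),2,(255,0,0),-1)
    return a
E
python3 - <<'E'
from h import *
c=load('side0'); h=ray(c,(258,240),28); print(h)
s=load('scene0'); p=proj(s,h)[0]; print(p)
cv2.imwrite('pics/sideC.png',crop('side0',170,185,5))
cv2.imwrite('pics/sceneC.png',crop('scene0',int(p[0])-80,int(p[1])-55,5))
E
```

```text
[ 531.36956274 -247.14644362   28.        ]
[265.09188602 239.04290167]
```

View pics/sideC.png

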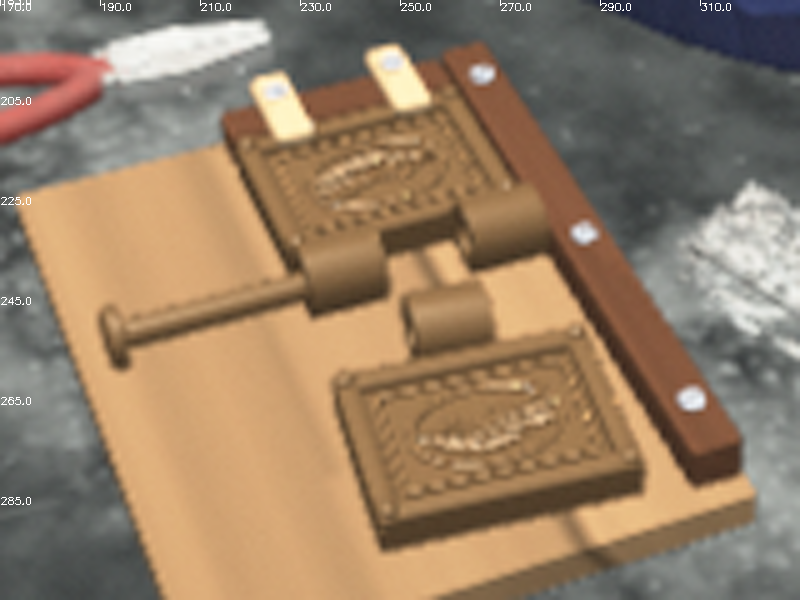

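View pics/sceneC.png

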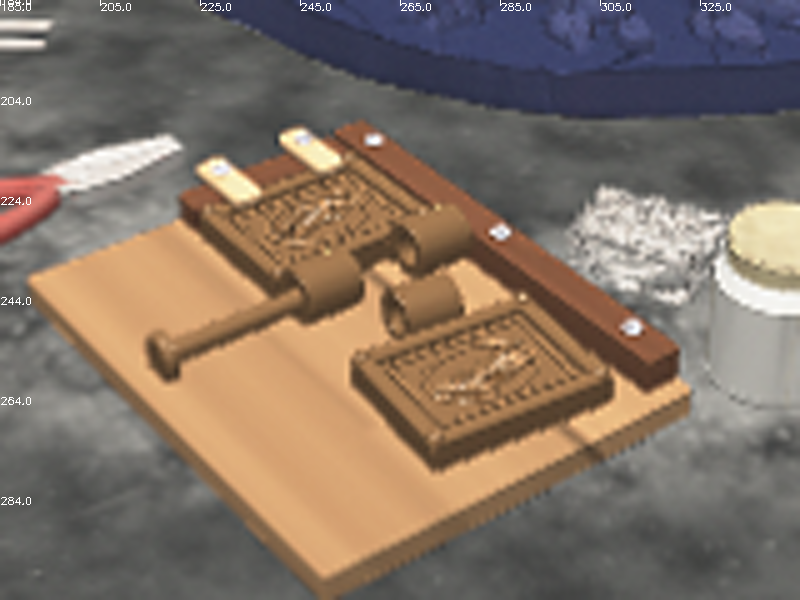

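Both crops show the whole board clearly: board corners, fence ends, loose leaf corners (side crop (338,380),(583,330),(642,463),(382,522)), pin head at side crop (112,338) / scene crop (160,358). Fitting poses.

```bash
cat > fit.py <<'E'
from h import *
from scipy.optimize import least_squares
S=load('side0');C=load('scene0')
B=[('s',-118,98,15,20,197),('s',60,-125,33,740,437),('s',42.5,-125,33,690,455),('s',62,-132,15,755,492),('s',60,96,33,485,43),('s',42.5,96,33,447,60),
('c',-118,98,15,30,282),('c',-118,-132,15,325,580),('c',62,-132,15,690,388),('c',60,-125,33,678,350),('c',42.5,-125,33,645,368),('c',42.5,96,33,336,133),('c',60,96,33,367,123),('c',42.5,-125,15,645,388)]
W=[('s',-42,-13,30,338,380),('s',42,-13,30,583,330),('s',42,-78,30,642,463),('s',-42,-78,30,382,522),('s',-42,-78,15,385,548),('s',42,-78,15,640,490),
('c',-42,-13,30,355,360),('c',42,-13,30,525,300),('c',42,-78,30,611,375),('c',-42,-78,30,435,448),('c',-42,-78,15,437,468),('c',42,-78,15,610,395)]
def X(p,l):
    l=np.atleast_2d(l); c,s=np.cos(p[2]),np.sin(p[2]); return np.c_[p[0]+c*l[:,0]-s*l[:,1],p[1]+s*l[:,0]+c*l[:,1],l[:,2]]
nat=lambda k,u,v:(np.array([u,v])+.5)/5-.5+([170,185] if k=='s' else [185,184])
off=lambda q,k:q[:2] if k=='s' else q[2:]
def res(p,q,D): return np.array([proj(S if d[0]=='s' else C,X(p,d[1:4]))[0]+off(q,d[0])-nat(d[0],*d[4:]) for d in D]).ravel()
f=lambda v:np.r_[res(v[:3],v[6:10],B),res(v[3:6],v[6:10],W),v[6:10]*.5]
r=least_squares(f,np.r_[531,-247,.1,531,-290,.1,0,0,0,0],loss='soft_l1'); v=r.x
if __name__=='__main__':
    np.set_printoptions(precision=2,suppress=True)
    print(v,v[2],v[5]); print(f(v)[:28].reshape(-1,2)); print(f(v)[28:52].reshape(-1,2))
    b=v[:3]; Ri=np.array([[np.cos(b[2]),np.sin(b[2])],[-np.sin(b[2]),np.cos(b[2])]])
    print('wing in hinge',Ri@(v[3:5]-b[:2]),v[5]-b[2])
    for k,c,u in(('s',S,(112,338)),('c',C,(160,358))):
        P=ray(c,nat(k,*u)-off(v[6:10],k),26.5); print('pinhead in hinge',Ri@(P[:2]-b[:2]))
    np.save('fit.npy',v)
E
python3 fit.py
```

```text
[ 532.08 -222.76    0.06  529.62 -261.36   -0.03   -0.27    4.39    1.08
    3.5 ] 0.056659672461900144 -0.028930698693782002
[[-0.4  -0.07]
 [ 0.52  0.3 ]
 [ 0.13 -0.18]
 [ 0.16  0.17]
 [ 0.21  0.48]
 [-1.03 -0.76]
 [-0.06 -0.63]
 [-0.78 -0.89]
 [ 0.34  0.47]
 [ 0.31 -0.35]
 [ 0.4  -0.79]
 [-0.05  0.3 ]
 [-0.15  0.09]
 [-0.14  2.33]]
[[-1.35 -0.65]
 [-0.03 -1.47]
 [ 1.11 -0.56]
 [-0.21 -0.12]
 [-0.32  1.51]
 [ 1.34  0.84]
 [-1.05 -0.6 ]
 [-0.13 -1.27]
 [ 0.82 -0.1 ]
 [-0.09 -0.38]
 [-0.5   1.69]
 [ 0.64  1.83]]
wing in hinge [ -4.64 -38.4 ] -0.08559037115568215
pinhead in hinge [-107.07    0.46]
pinhead in hinge [-107.12    0.75]
```

```bash
cat > fit2.py <<'E'
from fit import *
np.set_printoptions(precision=2,suppress=True)
def res(p,q,D,z): return np.array([proj(S if d[0]=='s' else C,X(p,d[1:4])+[0,0,z])[0]+off(q,d[0])-nat(d[0],*d[4:]) for d in D]).ravel()
for wo,fz in((.5,1),(3,1),(3,0)):
    f=lambda v:np.r_[res(v[:3],v[6:10],B,v[10]*fz),res(v[3:6],v[6:10],W,v[10]*fz),v[6:10]*wo]
    r=least_squares(f,np.r_[v[:10],0],loss='soft_l1'); w=r.x
    print(r.cost,w); print(np.c_[f(w)[:28].reshape(-1,2)].T);print(np.c_[f(w)[28:52].reshape(-1,2)].T)
E
python3 fit2.py
```

```text
10.226302028118457 [ 533.22 -220.38    0.06  531.09 -258.74   -0.03   -0.62    0.04    1.36
   -0.5   -12.65]
[[ 0.49  0.2  -0.03 -0.18 -0.07 -1.2   0.81  0.06 -0.01 -0.03  0.16  0.05
  -0.12 -0.37]
 [ 0.32  0.27 -0.18 -0.05  0.72 -0.5  -0.42 -0.75  0.36 -0.32 -0.73  0.33
   0.08  2.26]]
[[-0.81 -0.08  0.73  0.06 -0.06  0.96 -0.75 -0.14  0.47 -0.14 -0.55  0.29]
 [-0.66 -1.3  -0.41 -0.2   1.27  0.85 -0.55 -1.17  0.09 -0.26  1.69  1.91]]
13.089805310135418 [ 531.95 -223.92    0.06  529.78 -262.11   -0.03   -0.3     0.03    0.68
   -0.07   -8.91]
[[ 0.19  0.64  0.34  0.28  0.22 -0.97  0.08 -0.44  0.02 -0.01  0.14 -0.3
  -0.44 -0.4 ]
 [-0.    0.4  -0.04  0.16  0.33 -0.89 -0.46 -0.4   0.54 -0.2  -0.6   0.21
  -0.04  2.44]]
[[-0.86  0.18  1.12  0.11  0.    1.35 -1.15 -0.37  0.42 -0.36 -0.77  0.23]
 [-0.73 -1.49 -0.44 -0.09  1.43  0.86 -0.49 -1.21  0.12 -0.13  1.86  1.98]]
20.158655026136525 [ 528.33 -232.08    0.05  526.24 -269.91   -0.03    0.02    0.08    0.03
    0.41    0.  ]
[[-1.3   0.74  0.24  0.4   0.21 -1.12 -0.97 -1.17  0.75  0.7   0.73 -0.36
  -0.41  0.16]
 [-0.83  0.82  0.39  0.76 -0.59 -1.81 -1.19 -0.12  0.5  -0.39 -0.77 -0.65
  -0.89  2.39]]
[[-1.72  0.04  1.38 -0.43 -0.52  1.61 -1.3  -0.15  1.1  -0.05 -0.47  0.9 ]
 [-0.86 -1.96 -0.55  0.22  1.85  0.86 -0.92 -1.89 -0.44 -0.38  1.72  1.52]]
```

>>> arm_command(targets=[[-48,-15,0,0,1],[-96,-30,0,0,1],[-144,-45,0,0,1],[-192,-60,0,0,1],[-240,-75,0,0,1]])

```text
t: 0.65
eef_pos: [549.5, -240.3, 214.6]
tcp_rot: [-3.142, -0.0, 1.571]
ft_force: [0.5, -0.3, 1.4]
opening: 1.001
grip_force: 0.0
```

>>> arm_command(targets=[[-30,-10,25,0,1],[-60,-20,50,0,1],[-60,-20,50,0,1],[-60,-20,50,0,1],[-60,-20,50,0,1]])

```text
t: 1.15
eef_pos: [531.1, -297.9, 165.4]
tcp_rot: [3.141, 0.0, 1.571]
ft_force: [-0.3, 0.3, 0.8]
opening: 1.006
grip_force: 0.0
```

```bash
python3 - <<'E'
from h import *
c=snap('wrist','wrist1'); print(c['state']['eef_pos'],c['state']['tcp_rot'])
a=cv2.imread('pics/wrist1.png')[0:300,80:480]
a=cv2.resize(a,None,fx=2,fy=2,interpolation=cv2.INTER_CUBIC); cv2.imwrite('pics/wrist1b.png',a)
E
```

```text
[ 531.05583224 -297.91605307  165.390312  ] [3.14071641e+00 3.82580926e-04 1.57146002e+00]
```

View pics/wrist1b.png

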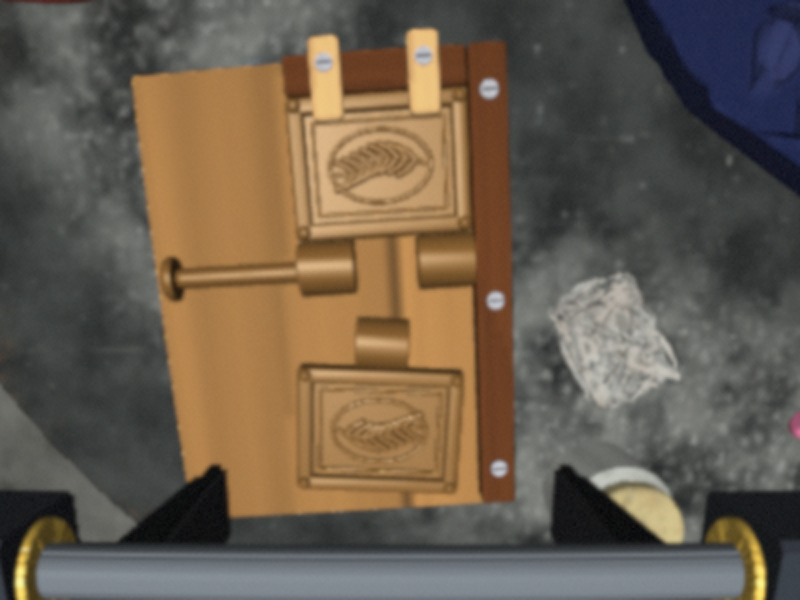

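The wrist view shows it all from above: fence face at right ≈ crop x 470–481, leaf corners (300,366),(463,372),(458,492),(297,489), pin head at (163,279). Refitting with all three views.

```bash
cat > fit3.py <<'E'
from fit import *
np.set_printoptions(precision=2,suppress=True,linewidth=150)
Wr=load('wrist1')
B+=[('w',-118,98,15,132,76),('w',60,96,33,506,42),('w',42.5,96,33,468,44),('w',42.5,-125,33,481,501),('w',60,-125,33,514,499),('w',-42,13,30,297,240),('w',-42,78,30,287,98),('w',42,78,30,467,89),('w',-15,-13,28,355,293),('w',15,-13,28,419,287)]
W+=[('w',-42,-13,30,300,365),('w',42,-13,30,463,372),('w',42,-78,30,457,492),('w',-42,-78,30,297,489)]
cam={'s':S,'c':C,'w':Wr}
nat=lambda k,u,v:(np.array([u,v])+.5)/2-.5+[80,0] if k=='w' else (np.array([u,v])+.5)/5-.5+([170,185] if k=='s' else [185,184])
off=lambda q,k:q['scw'.index(k)*2:][:2]
def res(p,q,D,z): return np.array([(proj(cam[d[0]],X(p,d[1:4])+[0,0,z])[0]+off(q,d[0])-nat(d[0],*d[4:])) for d in D]).ravel()
for wo,zz in((1.,None),(1.,0)):
    f=lambda v:np.r_[res(v[:3],v[6:12],B,v[12] if zz is None else zz),res(v[3:6],v[6:12],W,v[12] if zz is None else zz),v[6:12]*wo]
    r=least_squares(f,np.r_[v[:10],0,0,-5],loss='soft_l1'); w=r.x
    print(r.cost,w,w[2],w[5]); n=2*len(B); print(f(w)[28:n].reshape(-1,2).T);print(f(w)[n+24:n+32].reshape(-1,2).T)
    b=w[:3]; Ri=np.array([[np.cos(b[2]),np.sin(b[2])],[-np.sin(b[2]),np.cos(b[2])]])
    print('wing in hinge',Ri@(w[3:5]-b[:2]),w[5]-b[2])
    P=ray(Wr,nat('w',163,279)-off(w[6:12],'w'),26.5+w[12]); print('pinhead in hinge',Ri@(P[:2]-b[:2]))
    if zz is None: np.save('fit.npy',w)
E
python3 fit3.py
```

```text
20.135359801510813 [ 529.96 -228.47    0.06  527.84 -267.05   -0.03   -0.2    -0.61    0.38   -0.3    -0.5     2.01   -5.53] 0.05789134214201853 -0.033303819249332796
[[ 0.73 -0.07 -0.28 -0.27 -0.28  0.45 -0.48  0.03  1.26 -0.4 ]
 [ 0.   -0.31 -0.42  0.39  0.44  0.57  0.04 -1.11 -0.51  0.7 ]]
[[-0.96  0.7  -0.16  0.71]
 [ 0.26 -0.53  0.01 -0.95]]
wing in hinge [ -4.35 -38.39] -0.09119516139135132
pinhead in hinge [-111.47   -0.48]
31.773907963216278 [ 529.2  -231.4     0.06  527.2  -268.6    -0.03   -0.21    0.66    0.01    1.01    0.03   -0.41   -5.  ] 0.05642378808801563 -0.0319043179206235
[[-1.44  0.81  0.26  0.01  0.23 -0.54 -1.54  0.53  0.74 -0.43]
 [-1.03 -1.31 -1.43  2.62  2.67  1.03 -0.63 -1.75  0.34  1.56]]
[[-1.78  1.24  0.39  0.06]
 [ 0.32 -0.55  0.8  -0.09]]
wing in hinge [ -4.09 -37.03] -0.08832810600863913
pinhead in hinge [-111.21   -0.08]
```

>>> arm_command(targets=[[-11,-36,0,-1.6,0],[-22,-71,0,-3.3,0],[-22,-71,35,-3.3,0],[-22,-71,70,-3.3,0],[-22,-71,105,-3.3,0]])

```text
t: 1.7
eef_pos: [460.3, -320.2, 59.9]
tcp_rot: [3.139, 0.002, 1.629]
ft_force: [0.6, -0.7, -0.1]
opening: 0.64
grip_force: 0.0
```

>>> arm_command(targets=[[0,0,15,0,0],[0,0,25,0,0],[0,0,33,0,0],[0,0,38,0,0],[0,0,42,0,0]])

```text
t: 2.2
eef_pos: [462.5, -320.2, 25.3]
tcp_rot: [3.134, 0.005, 1.63]
ft_force: [-25.2, 16.7, 76.2]
opening: 0.213
grip_force: 39.0
```

The front finger was still open and came down on the leaf. Lifting off straight away, then looking.

>>> arm_command(targets=[[0,0,-12,0,0.3],[0,0,-40,0,0.3],[0,0,-80,0,0.3],[0,0,-120,0,0.3],[30,20,-140,0,0.3]])

```text
t: 2.7
eef_pos: [478.3, -291.7, 162.1]
tcp_rot: [3.137, 0.005, 1.626]
ft_force: [1.0, -0.1, -0.7]
opening: 0.299
grip_force: 0.0
```

>>> arm_command(targets=[[25,45,0,0,1],[25,50,0,0,1],[25,50,0,0,1],[25,50,0,0,1]])

```text
t: 3.1
eef_pos: [525.8, -261.7, 157.8]
tcp_rot: [3.142, 0.0, 1.629]
ft_force: [-0.7, 0.3, 0.5]
opening: 0.58
grip_force: 0.0
```

```bash
python3 - <<'E'
from h import *
c=snap('wrist','wrist2'); s=c['state'];print(s['eef_pos'],s['tcp_rot'],s['ft_force'],s['opening'])
a=cv2.imread('pics/wrist2.png')[0:300,80:480]
a=cv2.resize(a,None,fx=2,fy=2,interpolation=cv2.INTER_CUBIC); cv2.imwrite('pics/wrist2b.png',a)
E
```

```text
[ 525.75543839 -261.6687739   157.84154835] [3.14158740e+00 1.67406271e-04 1.62891234e+00] [-0.69855441  0.28821272  0.46436702] 0.580467293544272
```

View pics/wrist2b.png

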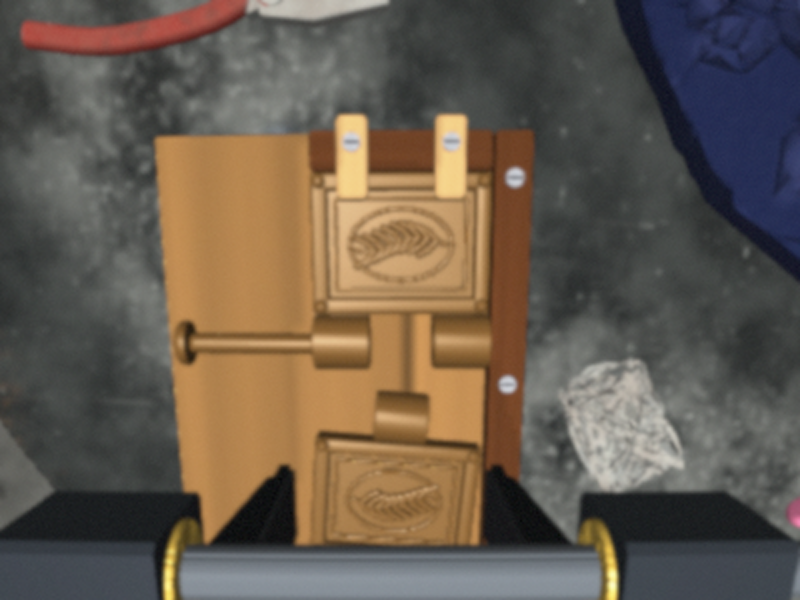

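The leaf seems undisturbed (near corners (317,435), (482,447)), and the pin and bystanders are in place. The contact height confirms the board sits about 5 mm lower than z=0 implies. Now I shut the fingers before descending.

>>> arm_command(targets=[[-25,-38,0,0,0],[-49,-76,0,0,0],[-49,-76,30,0,0],[-49,-76,60,0,0],[-49,-76,80,0,0]])

```text
t: 3.65
eef_pos: [451.4, -315.7, 76.2]
tcp_rot: [-3.141, -0.001, 1.626]
ft_force: [-0.1, -0.5, 0.3]
opening: 0.317
grip_force: 0.0
```

>>> arm_command(targets=[[0,0,5,0,0],[0,0,10,0,0],[0,0,10,0,0],[0,0,10,0,0],[0,0,10,0,0]])

```text
t: 4.15
eef_pos: [453.4, -315.2, 68.4]
tcp_rot: [3.141, 0.001, 1.629]
ft_force: [-0.4, 0.5, -0.5]
opening: 0.007
grip_force: 0.0
```

Shut. Now down to z ≈ 14.

>>> arm_command(targets=[[0,0,20,0,0],[0,0,36,0,0],[0,0,46,0,0],[0,0,52,0,0],[0,0,54,0,0]])

```text
t: 4.65
eef_pos: [453.2, -315.0, 15.1]
tcp_rot: [3.141, 0.0, 1.629]
ft_force: [-10.0, 6.8, 43.8]
opening: 0.003
grip_force: 21.5
```

>>> arm_command(targets=[[0,4,0,0,0],[0,8,0,0,0],[0,12,0,0,0],[0,15,0,0,0],[0,17,0,0,0]])

```text
t: 5.15
eef_pos: [468.6, -313.7, 15.2]
tcp_rot: [-3.139, -0.001, 1.629]
ft_force: [-14.6, 0.1, 20.7]
opening: 0.005
grip_force: 10.5
```

The board top is at z ≈ 15 after all, so raise 4 mm before pushing.

>>> arm_command(targets=[[0,0,-4,0,0],[0,0,-5,0,0],[0,0,-5,0,0]])

```text
t: 5.45
eef_pos: [470.4, -314.1, 19.0]
tcp_rot: [3.141, 0.001, 1.628]
ft_force: [-0.7, 0.2, 0.1]
opening: 0.005
grip_force: 0.0
```

>>> arm_command(targets=[[0,2,0,0,0],[0,4,0,0,0],[0,5,0,0,0],[0,6,0,0,0],[0,6,0,0,0]])

```text
t: 5.95
eef_pos: [476.2, -313.6, 18.5]
tcp_rot: [3.142, -0.0, 1.628]
ft_force: [-0.7, 1.0, -0.3]
opening: 0.005
grip_force: 0.0
```

>>> arm_command(targets=[[0,1,0,0,0],[0,2,0,0,0],[0,3,0,0,0],[0,3,0,0,0],[0,3,0,0,0]])

```text
t: 6.45
eef_pos: [479.1, -313.4, 18.7]
tcp_rot: [3.142, 0.0, 1.628]
ft_force: [-1.3, -0.6, -0.3]
opening: 0.002
grip_force: 0.0
```

>>> arm_command(targets=[[0,1,0,0,0],[0,2,0,0,0],[0,2,0,0,0],[0,2,0,0,0]])

```text
t: 6.85
eef_pos: [481.0, -313.3, 18.6]
tcp_rot: [-3.141, -0.0, 1.628]
ft_force: [-2.4, -0.2, -0.2]
opening: 0.006
grip_force: 0.8
```

>>> arm_command(targets=[[0,1,0,0,0],[0,2,0,0,0],[0,3,0,0,0],[0,4,0,0,0],[0,4,0,0,0]])

```text
t: 7.35
eef_pos: [483.6, -313.1, 18.5]
tcp_rot: [-3.139, -0.001, 1.629]
ft_force: [-11.7, -4.5, 3.2]
opening: 0.005
grip_force: 6.1
```

>>> arm_command(targets=[[0,1,0,0,0],[0,2,0,0,0],[0,2,0,0,0],[0,2,0,0,0]])

```text
t: 7.75
eef_pos: [483.9, -312.9, 18.4]
tcp_rot: [-3.136, -0.003, 1.628]
ft_force: [-22.3, -7.3, 7.3]
opening: 0.007
grip_force: 11.3
```

Leaf seated at the fence (resisting force 22 N). Back off, rise, and go round to the outer edge with the fingers spread.

>>> arm_command(targets=[[0,-12,0,0,0],[0,-12,-30,0,0],[-25,5,-50,0,0.4],[-50,35,-50,0,0.4],[-62,47,-50,0,0.4]])

```text
t: 8.25
eef_pos: [540.1, -374.1, 69.9]
tcp_rot: [3.138, 0.003, 1.628]
ft_force: [-0.1, 0.3, -1.3]
opening: 0.206
grip_force: 0.0
```

>>> arm_command(targets=[[0,0,0,0,0.4],[0,0,0,0,0.4],[0,0,0,0,0.4]])

```text
t: 8.55
eef_pos: [536.8, -371.4, 68.4]
tcp_rot: [-3.141, -0.001, 1.629]
ft_force: [-0.1, 0.6, -0.5]
opening: 0.392
grip_force: 0.0
```

```bash
python3 - <<'E'
from h import *
c=snap('wrist','wrist3'); s=c['state'];print(s['eef_pos'],s['tcp_rot'],s['ft_force'],s['opening'])
a=cv2.imread('pics/wrist3.png')[0:300,80:480]
a=cv2.resize(a,None,fx=2,fy=2,interpolation=cv2.INTER_CUBIC); cv2.imwrite('pics/wrist3b.png',a)
E
```

```text
[ 536.79854165 -371.35942946   68.41399244] [-3.14099275e+00 -8.03660240e-04  1.62852560e+00] [-0.09087096  0.64842083 -0.45264153] 0.3917131236248401
```

View pics/wrist3b.png

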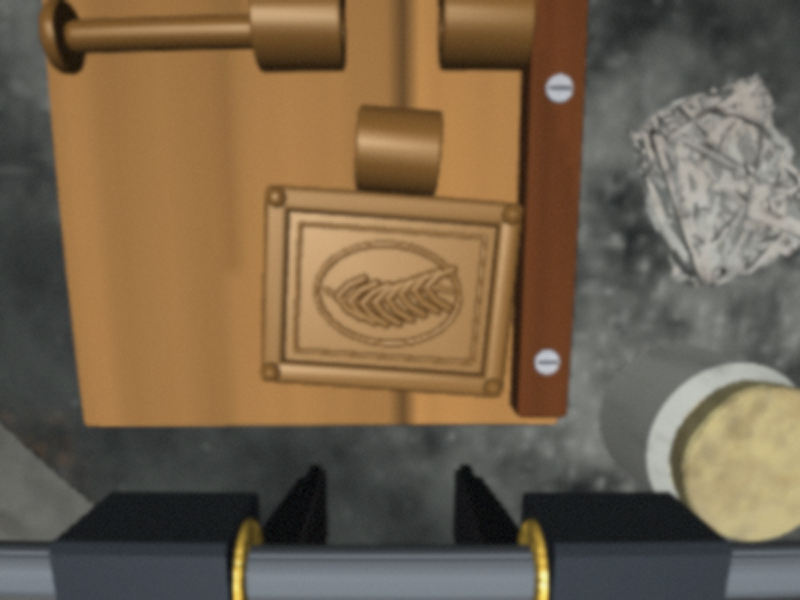

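The picture shows the leaf's upper right corner (522,205) touching the fence but the leaf still askew (lower right corner (500,393) is clear of the fence face). My push was too close to the hinge side. I'll push again lower on the near edge.

>>> arm_command(targets=[[13,-22,0,0,0],[26,-44,0,0,0],[40,-65,0,0,0],[40,-65,0,0,0],[40,-65,0,0,0]])

```text
t: 9.1
eef_pos: [470.4, -336.0, 69.2]
tcp_rot: [3.141, 0.001, 1.628]
ft_force: [0.1, -0.4, 0.6]
opening: 0.042
grip_force: 0.0
```

>>> arm_command(targets=[[0,0,25,0,0],[0,0,40,0,0],[0,0,48,0,0],[0,0,49,0,0]])

```text
t: 9.5
eef_pos: [470.5, -336.0, 18.8]
tcp_rot: [-3.141, -0.001, 1.629]
ft_force: [0.2, -0.4, 0.0]
opening: 0.007
grip_force: 0.0
```

>>> arm_command(targets=[[0,3,0,0,0],[0,6,0,0,0],[0,8,0,0,0],[0,10,0,0,0],[0,11,0,0,0]])

```text
t: 10.0
eef_pos: [481.7, -335.4, 20.0]
tcp_rot: [3.141, 0.0, 1.629]
ft_force: [-0.5, 0.1, -0.6]
opening: 0.005
grip_force: 0.0
```

>>> arm_command(targets=[[0,1,0,0,0],[0,2,0,0,0],[0,3,0,0,0],[0,3,0,0,0]])

```text
t: 10.4
eef_pos: [483.8, -335.3, 19.6]
tcp_rot: [-3.141, -0.0, 1.628]
ft_force: [-4.8, -1.9, 2.0]
opening: 0.008
grip_force: 2.3
```

>>> arm_command(targets=[[0,1,0,0,0],[0,2,0,0,0],[0,2,0,0,0],[0,2,0,0,0]])

```text
t: 10.8
eef_pos: [485.1, -335.5, 19.7]
tcp_rot: [-3.14, -0.0, 1.628]
ft_force: [-8.4, -4.7, 4.0]
opening: 0.005
grip_force: 4.7
```

>>> arm_command(targets=[[0,1,0,0,0],[0,2,0,0,0],[0,2,0,0,0]])

```text
t: 11.1
eef_pos: [486.3, -335.6, 19.7]
tcp_rot: [-3.138, -0.001, 1.629]
ft_force: [-15.4, -8.0, 7.0]
opening: 0.007
grip_force: 8.1
```

>>> arm_command(targets=[[0,1,0,0,0],[0,2,0,0,0],[0,2,0,0,0]])

```text
t: 11.4
eef_pos: [487.1, -335.9, 19.7]
tcp_rot: [-3.136, -0.001, 1.629]
ft_force: [-24.1, -11.9, 7.8]
opening: 0.005
grip_force: 11.6
```

>>> arm_command(targets=[[0,-12,0,0,0],[0,-12,-30,0,0],[-15,5,-50,0,0.4],[-30,30,-50,0,0.4],[-38,43,-50,0,0.4]])

```text
t: 11.9
eef_pos: [537.2, -371.4, 70.7]
tcp_rot: [3.139, 0.002, 1.628]
ft_force: [-0.2, -0.9, 0.0]
opening: 0.198
grip_force: 0.0
```

>>> arm_command(targets=[[0,0,0,0,0.4],[0,0,0,0,0.4],[0,0,0,0,0.4]])

```text
t: 12.2
eef_pos: [534.6, -369.7, 69.4]
tcp_rot: [-3.141, -0.001, 1.628]
ft_force: [0.1, 0.2, -0.6]
opening: 0.389
grip_force: 0.0
```

```bash
python3 - <<'E'
from h import *
c=snap('wrist','wrist4'); s=c['state'];print(s['eef_pos'],s['tcp_rot'],s['ft_force'],s['opening'])
a=cv2.imread('pics/wrist4.png')[0:300,80:480]
a=cv2.resize(a,None,fx=2,fy=2,interpolation=cv2.INTER_CUBIC); cv2.imwrite('pics/wrist4b.png',a)
E
```

```text
[ 534.64168852 -369.74261773   69.40664134] [-3.14096012e+00 -7.74977112e-04  1.62830673e+00] [ 0.09297801  0.23801588 -0.62941022] 0.3886769811840238
```

View pics/wrist4b.png

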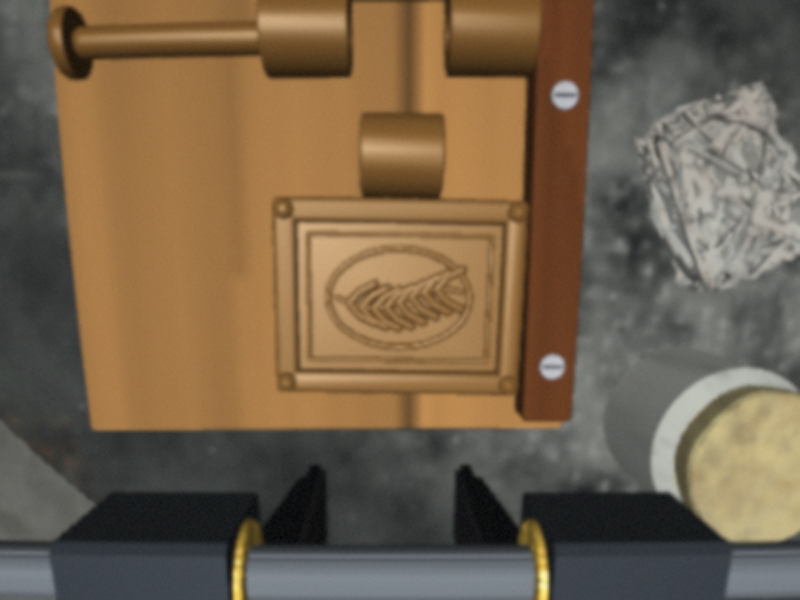

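The leaf is now square and flush against the fence (edge (528,203)–(522,392) along the fence face). Descend and push along the fence.

>>> arm_command(targets=[[0,0,25,0,0.4],[0,0,42,0,0.4],[0,0,49,0,0.4],[0,0,51,0,0.4]])

```text
t: 12.65
eef_pos: [535.0, -370.0, 18.1]
tcp_rot: [-3.141, -0.001, 1.628]
ft_force: [-0.7, 0.4, 0.9]
opening: 0.403
grip_force: 0.0
```

>>> arm_command(targets=[[4,0,0,0,0.4],[8,0,0,0,0.4],[11,0,0,0,0.4],[13,0,0,0,0.4],[15,0,0,0,0.4]])

```text
t: 13.15
eef_pos: [535.1, -355.7, 19.3]
tcp_rot: [3.14, 0.002, 1.629]
ft_force: [0.2, -3.6, 1.7]
opening: 0.396
grip_force: 1.8
```

>>> arm_command(targets=[[2,0,0,0,0.4],[4,0,0,0,0.4],[6,0,0,0,0.4],[8,0,0,0,0.4],[10,0,0,0,0.4]])

```text
t: 13.65
eef_pos: [534.0, -345.3, 18.7]
tcp_rot: [3.141, 0.0, 1.628]
ft_force: [0.2, -3.3, 3.3]
opening: 0.402
grip_force: 2.0
```

>>> arm_command(targets=[[2,0,0,0,0.4],[4,0,0,0,0.4],[6,0,0,0,0.4],[8,0,0,0,0.4],[10,0,0,0,0.4]])

```text
t: 14.15
eef_pos: [533.4, -335.2, 18.7]
tcp_rot: [3.141, 0.0, 1.628]
ft_force: [0.8, -4.9, 3.1]
opening: 0.4
grip_force: 2.1
```

>>> arm_command(targets=[[2,0,0,0,0.4],[4,0,0,0,0.4],[6,0,0,0,0.4],[8,0,0,0,0.4],[9,0,0,0,0.4]])

```text
t: 14.65
eef_pos: [532.9, -326.2, 18.6]
tcp_rot: [-3.142, -0.0, 1.629]
ft_force: [1.1, -4.6, 3.8]
opening: 0.404
grip_force: 2.0
```

>>> arm_command(targets=[[1,0,0,0,0.4],[2,0,0,0,0.4],[2,0,0,0,0.4]])

```text
t: 14.95
eef_pos: [532.8, -324.2, 18.6]
tcp_rot: [-3.142, -0.0, 1.628]
ft_force: [0.7, -2.3, 2.6]
opening: 0.402
grip_force: 1.5
```

>>> arm_command(targets=[[1,0,0,0,0.4],[2,0,0,0,0.4],[3,0,0,0,0.4],[3,0,0,0,0.4]])

```text
t: 15.35
eef_pos: [532.5, -321.1, 18.6]
tcp_rot: [-3.141, -0.0, 1.628]
ft_force: [0.3, -1.5, 2.4]
opening: 0.401
grip_force: 1.3
```

>>> arm_command(targets=[[1,0,0,0,0.4],[2,0,0,0,0.4],[2,0,0,0,0.4]])

```text
t: 15.65
eef_pos: [532.8, -320.2, 18.7]
tcp_rot: [3.141, 0.002, 1.629]
ft_force: [1.3, -7.6, -1.1]
opening: 0.401
grip_force: 4.2
```

>>> arm_command(targets=[[1,0,0,0,0.4],[2,0,0,0,0.4],[2,0,0,0,0.4]])

```text
t: 15.95
eef_pos: [532.9, -320.1, 18.8]
tcp_rot: [3.14, 0.004, 1.629]
ft_force: [-0.8, -18.1, -2.5]
opening: 0.399
grip_force: 9.3
```

>>> arm_command(targets=[[1,0,0,0,0.4],[2,0,0,0,0.4],[2,0,0,0,0.4]])

```text
t: 16.25
eef_pos: [533.0, -319.9, 19.0]
tcp_rot: [3.138, 0.007, 1.629]
ft_force: [-3.9, -29.1, -5.5]
opening: 0.397
grip_force: 14.4
```

>>> arm_command(targets=[[-4,0,0,0,0.4],[-14,0,0,0,0.4],[-20,0,-30,0,0],[-20,-40,-50,0,0],[-20,-75,-60,0,0]])

```text
t: 16.75
eef_pos: [457.8, -339.4, 79.6]
tcp_rot: [3.141, -0.0, 1.629]
ft_force: [-0.2, -0.8, 0.3]
opening: 0.206
grip_force: 0.0
```

```bash
python3 - <<'E'
from h import *
c=snap('wrist','wrist5'); s=c['state'];print(s['eef_pos'],s['tcp_rot'],s['ft_force'],s['opening'])
a=cv2.imread('pics/wrist5.png')[0:300,80:480]
a=cv2.resize(a,None,fx=2,fy=2,interpolation=cv2.INTER_CUBIC); cv2.imwrite('pics/wrist5b.png',a)
E
```

```text
[ 457.76652493 -339.44285499   79.57061542] [ 3.14126249e+00 -1.73853878e-04  1.62941490e+00] [-0.20152113 -0.81493943  0.29946812] 0.206472064338076
```

View pics/wrist5b.png

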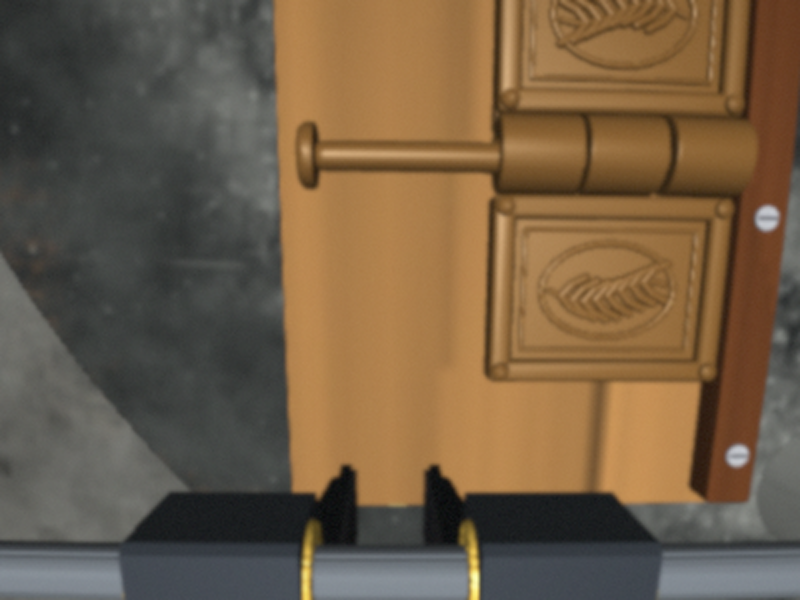

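The leaf is home: its knuckle fills the gap between the two barrels (585–672), plate against the barrels. Pin head's outer face at (297,155), on the hinge line. Moving behind the head.

>>> arm_command(targets=[[20,-30,0,0,0],[50,-53,0,0,0],[80,-53,0,0,0],[103,-53,0,0,0],[103,-53,0,0,0]])

```text
t: 17.3
eef_pos: [398.8, -237.4, 78.6]
tcp_rot: [-3.14, -0.002, 1.63]
ft_force: [-0.8, 0.2, -0.3]
opening: 0.004
grip_force: 0.0
```

>>> arm_command(targets=[[0,0,25,0,0],[0,0,45,0,0],[0,0,55,0,0],[0,0,59,0,0],[0,0,59,0,0]])

```text
t: 17.8
eef_pos: [399.7, -240.1, 19.4]
tcp_rot: [-3.141, -0.001, 1.628]
ft_force: [-0.2, 0.5, -0.1]
opening: 0.004
grip_force: 0.0
```

>>> arm_command(targets=[[0,4,0,0,0],[0,8,0,0,0],[0,12,0,0,0],[0,15,0,0,0],[0,18,0,0,0]])

```text
t: 18.3
eef_pos: [418.0, -238.8, 19.8]
tcp_rot: [3.141, 0.0, 1.629]
ft_force: [-0.1, -0.5, 0.6]
opening: 0.007
grip_force: 0.3
```

>>> arm_command(targets=[[0,2,0,0,0],[0,4,0,0,0],[0,6,0,0,0],[0,8,0,0,0],[0,10,0,0,0]])

```text
t: 18.8
eef_pos: [427.8, -238.3, 19.6]
tcp_rot: [3.142, -0.0, 1.628]
ft_force: [-0.7, 0.2, 0.4]
opening: 0.002
grip_force: 0.3
```

>>> arm_command(targets=[[0,2,0,0,0],[0,4,0,0,0],[0,6,0,0,0],[0,8,0,0,0],[0,10,0,0,0]])

```text
t: 19.3
eef_pos: [437.8, -237.7, 19.6]
tcp_rot: [3.142, 0.0, 1.628]
ft_force: [-0.6, -0.4, 0.6]
opening: 0.004
grip_force: 0.3
```

>>> arm_command(targets=[[0,2,0,0,0],[0,4,0,0,0],[0,6,0,0,0],[0,8,0,0,0],[0,10,0,0,0]])

```text
t: 19.8
eef_pos: [447.8, -237.1, 19.6]
tcp_rot: [3.142, -0.0, 1.628]
ft_force: [-0.5, 0.1, -0.4]
opening: 0.008
grip_force: 0.3
```

>>> arm_command(targets=[[0,2,0,0,0],[0,4,0,0,0],[0,6,0,0,0],[0,8,0,0,0],[0,10,0,0,0]])

```text
t: 20.3
eef_pos: [457.8, -236.5, 19.6]
tcp_rot: [3.142, -0.0, 1.628]
ft_force: [-1.1, -0.1, 0.5]
opening: 0.006
grip_force: 0.4
```

>>> arm_command(targets=[[0,2,0,0,0],[0,4,0,0,0],[0,6,0,0,0],[0,8,0,0,0],[0,10,0,0,0]])

```text
t: 20.8
eef_pos: [467.8, -236.0, 19.7]
tcp_rot: [3.141, 0.0, 1.628]
ft_force: [-0.2, -0.3, 1.0]
opening: 0.004
grip_force: 0.3
```

hx ≈ −61.6; about 7 mm to go, gently.

>>> arm_command(targets=[[0,1.5,0,0,0],[0,3,0,0,0],[0,4,0,0,0],[0,5,0,0,0],[0,5,0,0,0]])

```text
t: 21.3
eef_pos: [472.7, -235.7, 19.6]
tcp_rot: [3.141, 0.0, 1.628]
ft_force: [-0.2, 0.1, -0.9]
opening: 0.002
grip_force: 0.0
```

>>> arm_command(targets=[[0,1,0,0,0],[0,2,0,0,0],[0,3,0,0,0],[0,3,0,0,0]])

```text
t: 21.7
eef_pos: [473.8, -235.4, 19.5]
tcp_rot: [-3.138, -0.001, 1.629]
ft_force: [-12.1, -3.9, 5.0]
opening: 0.003
grip_force: 6.3
```

>>> arm_command(targets=[[0,1,0,0,0],[0,1.5,0,0,0],[0,1.5,0,0,0]])

```text
t: 22.0
eef_pos: [473.9, -235.3, 19.5]
tcp_rot: [-3.136, -0.002, 1.629]
ft_force: [-20.3, -8.4, 9.1]
opening: 0.005
grip_force: 10.8
```

>>> arm_command(targets=[[0,-4,0,0,0],[0,-12,0,0,0],[0,-25,0,0,0],[-10,-32,-30,0,0],[-40,-32,-60,0,0]])

```text
t: 22.5
eef_pos: [445.3, -275.5, 79.6]
tcp_rot: [-3.139, -0.003, 1.63]
ft_force: [0.1, -0.5, -0.7]
opening: 0.007
grip_force: 0.0
```

>>> arm_command(targets=[[-40,10,0,0,0],[-60,30,0,0,0],[-60,30,0,0,0]])

```text
t: 22.8
eef_pos: [481.9, -337.9, 79.8]
tcp_rot: [3.139, 0.002, 1.627]
ft_force: [0.5, 0.3, -0.2]
opening: 0.004
grip_force: 0.0
```

```bash
python3 - <<'E'
from h import *
c=snap('wrist','wrist6'); s=c['state'];print(s['eef_pos'],s['tcp_rot'],s['ft_force'],s['opening'])
a=cv2.imread('pics/wrist6.png')[0:240,150:470]
a=cv2.resize(a,None,fx=2.5,fy=2.5,interpolation=cv2.INTER_CUBIC); cv2.imwrite('pics/wrist6b.png',a)
E
```

```text
[ 481.86646099 -337.90297626   79.77929822] [3.13946519e+00 1.95006330e-03 1.62689076e+00] [ 0.52340827  0.26399845 -0.21419718] 0.0038542874472140562
```

View pics/wrist6b.png

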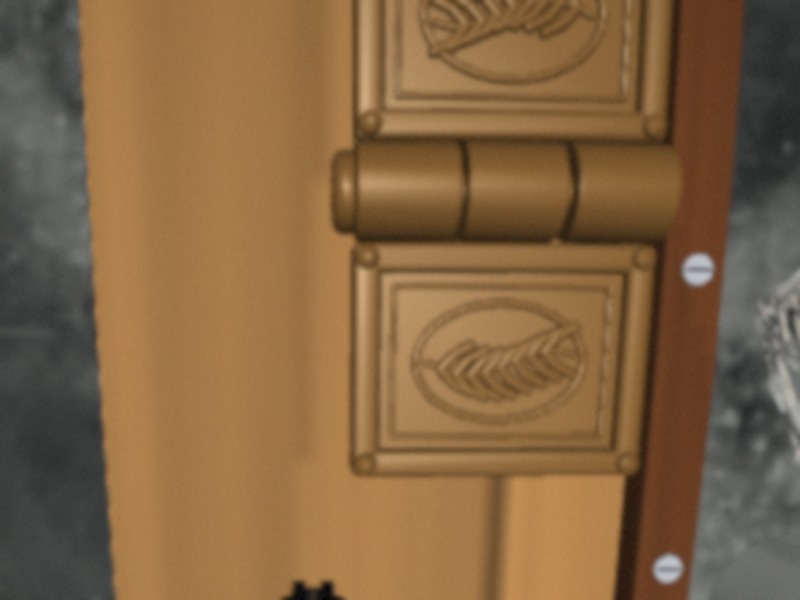

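The pin is through with its head tight on the first knuckle at (345,190) and the leaf is meshed and square. The right knuckle gap (572) looks slightly wider than the left (465), so the leaf may have crept about 1 mm off the fence. I'll press its near edge gently once more.

>>> arm_command(targets=[[30,-8,0,0,0],[55,-8,0,0,0],[55,-8,25,0,0],[55,-8,45,0,0],[55,-8,55,0,0]])

```text
t: 23.35
eef_pos: [468.3, -279.4, 23.3]
tcp_rot: [-3.14, -0.002, 1.629]
ft_force: [0.9, 0.6, 1.1]
opening: 0.003
grip_force: 0.0
```

>>> arm_command(targets=[[0,0,4,0,0],[0,0,4,0,0],[0,4,4,0,0],[0,7,4,0,0],[0,9,4,0,0]])

```text
t: 23.85
eef_pos: [479.3, -280.6, 21.2]
tcp_rot: [3.141, 0.001, 1.628]
ft_force: [-0.3, -0.4, 0.1]
opening: 0.003
grip_force: 0.0
```

>>> arm_command(targets=[[0,1,0,0,0],[0,2,0,0,0],[0,2,0,0,0]])

```text
t: 24.15
eef_pos: [480.8, -280.3, 20.7]
tcp_rot: [3.141, 0.0, 1.629]
ft_force: [-0.3, 0.6, 0.2]
opening: 0.005
grip_force: 0.0
```

>>> arm_command(targets=[[0,1,0,0,0],[0,1,0,0,0],[0,1,0,0,0]])

```text
t: 24.45
eef_pos: [481.6, -280.3, 20.6]
tcp_rot: [3.142, -0.0, 1.628]
ft_force: [0.1, 0.2, -0.2]
opening: -0.0
grip_force: 0.0
```

>>> arm_command(targets=[[0,1,0,0,0],[0,1,0,0,0],[0,1,0,0,0]])

```text
t: 24.75
eef_pos: [482.7, -280.2, 20.7]
tcp_rot: [3.141, 0.0, 1.628]
ft_force: [-0.3, -0.4, 0.0]
opening: 0.004
grip_force: 0.0
```

>>> arm_command(targets=[[0,1,0,0,0],[0,1,0,0,0],[0,1,0,0,0]])

```text
t: 25.05
eef_pos: [483.6, -280.1, 20.6]
tcp_rot: [-3.141, -0.0, 1.628]
ft_force: [-0.8, -0.6, 0.5]
opening: 0.005
grip_force: 0.5
```

>>> arm_command(targets=[[0,1,0,0,0],[0,1,0,0,0],[0,1,0,0,0]])

```text
t: 25.35
eef_pos: [484.5, -280.1, 20.6]
tcp_rot: [-3.141, -0.0, 1.628]
ft_force: [-3.5, -1.6, 1.3]
opening: 0.006
grip_force: 1.4
```

>>> arm_command(targets=[[0,1,0,0,0],[0,1,0,0,0],[0,1,0,0,0]])

```text
t: 25.65
eef_pos: [484.8, -279.9, 20.5]
tcp_rot: [-3.14, -0.001, 1.629]
ft_force: [-7.1, -3.3, 3.3]
opening: 0.007
grip_force: 3.6
```

>>> arm_command(targets=[[0,1,0,0,0],[0,1,0,0,0],[0,1,0,0,0]])

```text
t: 25.95
eef_pos: [484.9, -279.9, 20.5]
tcp_rot: [-3.138, -0.001, 1.629]
ft_force: [-13.3, -3.8, 4.1]
opening: 0.005
grip_force: 6.1
```

>>> arm_command(targets=[[0,1,0,0,0],[0,1,0,0,0],[0,1,0,0,0]])

```text
t: 26.25
eef_pos: [485.1, -279.8, 20.4]
tcp_rot: [-3.137, -0.002, 1.629]
ft_force: [-19.0, -7.1, 6.2]
opening: 0.005
grip_force: 8.8
```

>>> arm_command(targets=[[0,-5,0,0,0],[0,-20,0,0,0],[0,-20,-40,0,0],[0,-20,-85,0,0],[0,-20,-110,0,0]])

```text
t: 26.75
eef_pos: [468.7, -281.5, 133.7]
tcp_rot: [3.138, 0.002, 1.628]
ft_force: [0.5, 0.4, -0.5]
opening: 0.004
grip_force: 0.0
```

```bash
python3 - <<'E'
from h import *
# numeric check: change of leaf/pin area since the pre-push side picture is confined to the board
c=snap('side','side9'); a=cv2.imread('pics/side0.png').astype(int); b=cv2.imread('pics/side9.png').astype(int)
for n,(u0,v0,u1,v1) in dict(pliers=(128,188,225,222),wool=(305,222,345,252),jar=(330,235,370,292)).items(): print(n,np.abs(a-b)[v0:v1,u0:u1].mean())
s=env.state(); print(s['t'],s['eef_pos'],s['ft_force'])
E
```

```text
pliers 18.872852233676976
wool 9.429444444444444
jar 8.767543859649123
26.8 [ 469.61644529 -282.17403047  136.50003499] [ 2.02209919 -0.96227279  3.67896258]
```

```bash
python3 -c "
from cell import env
print(env.job_done())"
```

```text
the job is handed in; nothing more can be done
None
```

The job is handed in at about 27 s: the loose leaf is home and pressed against the fence, the hinge pin is through with its head tight on the first knuckle, and the arm never went near the pliers, steel wool or jar; early on, an open finger came down on the leaf with 76 N, after which the pictures showed nothing out of place.

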